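Lock the hatband mandrel with its R-clip

TASK

On the hat-maker's stand, turn the sloping mandrel by its ball lever until the lever and the cross-hole face straight up over the fork. Then take the R-clip out of the wooden rack and push its straight leg fully home through the cross-hole, square to the shaft, with its bent leg riding over the side of the shaft until it snaps past, and let go. Leave the jar, the brush and the cork block where they are.

Things in the scene. Friction and masses are not known exactly. Their poses are not given: they have to be found in the camera images.
- cross_hole (a point): Centre of the 9 by 9 mm cross-hole right through the mandrel's 24 mm steel shaft, near its lower end; the point is on the shaft's axis. x: along the shaft, rising at 25 degrees away from the robot. z: the hole's axis; it turns with the shaft. At lever value 0, z leans 25 degrees from vertical, back towards the robot. y: across, level then.
- lever_ball (a point): Centre of the dark wooden 22 mm ball at the end of the turning lever, an 8 mm rod parallel to the cross-hole and fixed to the shaft: in the frame of cross_hole at x = +95, y = 0, z = +55 mm. Fingers that pinch it along the shaft's direction let it pivot between them while they follow its arc.
- arbor (a joint): Angle of mandrel and lever about the shaft, rad, right-handed about the x axis of cross_hole. 0: lever and cross-hole point straight up (seen along the shaft), over the fork. Positive: the lever leans to the right as seen from the robot. Moves within +-1.4; light friction (0.07 N m) holds it where it is left.
- clip_coil (a point): Centre of the double coil (22 mm diameter, 12 mm thick along y) on top of the R-clip, a loose hairpin clip of 6 mm steel wire, about 70 g, standing upright in the rack. Grasp it here across y. The clip lies in its x-z plane; z points from the leg tips to the coil. Straight leg: along -z at x = -8 mm, round tip 84 mm below this point. Bent leg: on the +x side, down to 65 mm.
- clip_seat (a point): Point on the straight leg's axis that comes to lie at the shaft's centre when the clip is fully home: 42 mm below clip_coil along -z and at x = -8 mm; axes as clip_coil.
- clip_hump (a point): Inward hump of the bent leg, which swings on a spring at the coil (4 N m/rad) and bulges round the shaft: at x = +4, z = -51 mm in the axes of clip_coil. Pressing it over the shaft takes about 4 to 10 N; when home it is about 9 mm beyond the shaft's axis. The bent leg may go on either side of the shaft.
- rack: Dark wooden block 64 (x) by 40 (y) by 60 mm high on a thin board, fixed to the table; origin under its centre. Its 8 mm wide slot runs along x and holds the clip's legs. The clip's coil centre is 90 mm above the table over the rack's centre, its axes parallel to the rack's. Lift the clip straight up by 60 mm to clear it.
- jar_mid (a point): Bystander: glass jar, 56 mm diameter, 60 mm high, standing; its centre. Leave alone.
- brush_grip (a point): Bystander: brush lying on the table; a point on its handle. Leave alone.
- cork_mid (a point): Bystander: cork block 90 by 55 by 35 mm; its centre. Leave alone.
- stand: The fixed stand: wooden base 340 by 130 by 12 mm, grey posts with cone centres. Origin on the table, right below the cross-hole, which is 100 mm up; x: level, along the base, under the rising shaft. Down the shaft from the hole: near post 50 to 80 mm away, its top 14 mm over the shaft's axis. Up the shaft: 34 mm collar from 84 mm, 50 mm wooden roller from 114 mm, far post from 220 mm.
- fork_mouth (a point): Middle of the mouth of the stand's steel fork, 29 mm below the cross-hole's centre, square to the shaft. Its two prongs (10 mm wide, 14 mm along the shaft) leave a gap of 17 mm across; the clip's straight leg passes between them, which locks the mandrel. Axes as stand.

How it is judged:
On the way:
1. The mandrel is turned until the lever and cross-hole face straight up (within 0.14 rad) (value of joint arbor between -0.14 and 0.14 rad), for 0.3 s.
At the end, for the whole second after the job is handed in: Straight leg through the cross-hole, its seat point within 7 mm of the shaft's centre and within 0.35 rad of the hole's axis; clip square to the shaft within 0.6 rad; hump at least 3 mm past the shaft's axis; mandrel within 0.25 rad of facing up (distance between clip_seat and cross_hole below 0.007 m and angle between the z axis of clip_coil and the z axis of cross_hole, either way round below 0.35 rad and angle between the y axis of clip_coil and the x axis of cross_hole, either way round below 0.6 rad and z of clip_hump in the frame of cross_hole below -0.003 m and value of joint arbor between -0.25 and 0.25 rad); the robot touches nothing.
It fails at once if the jar is moved more than 20 mm (distance of jar_mid from where it was at the start of the episode above 0.02 m).
It fails at once if the brush is moved more than 20 mm (distance of brush_grip from where it was at the start of the episode above 0.02 m).
It fails at once if the cork block is moved more than 20 mm (distance of cork_mid from where it was at the start of the episode above 0.02 m).
It also fails if it takes over 64 s, if anything falls off the work surface, if the arm or the gripper's body presses on something with over 40 N, if the wrist force passes 120 N, or if a joint passes its speed limit or range.

ROBOT

A 7-joint arm with a two-finger parallel gripper is mounted at the origin on the work surface. World frame = base frame: x ahead of the robot, y to its left, z up, the work surface at z = 0. Lengths are in m, angles in rad, forces in N, time in s.
With the tool pointing down it reaches from about 0.4 to 0.85 m from the base axis. Payload 10.4 kg.
Tool frame: the origin (TCP) lies at the very end of the fingers, on their centre line; the grasp point (between the pads) lies 19 mm behind it (manip.grip_point_offset is the distance from the TCP to the grasp point, in m); z points along the fingers, y is the line along which they close (so a half turn about z gives the same grasp; the last joint's range is limited). The gripper opens to 85 mm and grips with 20 to 120 N. Pads are 22 mm wide; open, the fingers measure 114 mm over their backs; the gripper's body (76 mm by 85 mm) begins 54 mm behind the grasp point. The pads swing forward as they close: fully open they stand 13 mm farther back than shut.
Start: joints at [1.258, 0.332, -0.065, 1.46, 0.022, 1.35, -0.088], TCP at [0.179, -0.599, 0.231] pointing down, gripper open.
Joint ranges: [-2.6, 2.6], [-0.5, 2.12], [-1.47, 1.34], [0.16, 2.42], [-1.27, 4.41], [0.06, 2.06], [-2.6, 2.6]. Speed limits (rad/s): [2.22, 2.22, 2.79, 2.79, 3.14, 3.14, 3.14].

INTERFACE

Orientations are given as a unit quaternion [x, y, z, w].
In Python, from workcell import manip gives the robot as it stands. The module is installed in compiled form; this text tells all that it offers.
- The arm moves only by the shell command python3 -m inch 'ROWS' [OPENING] [FORCE]. ROWS is JSON, a list of rows, each a list of 2 entries, a list of its own where there are three numbers: the shift along the tool's x, y, z each as a share of 0.08 m, from -1 to 1, then the turn, a rotation vector about the tool's x, y, z each as a share of 45 degrees, from -1 to 1. A call has exactly 10 rows; each row is the pose to reach, as a shift and turn from the pose commanded when the call began, along the tool's axes at that moment; what a row does not reach only later rows make up. A row lasts 1/10 s, in which the tool goes at most 50 mm and 8.59 degrees, less where a joint would pass 70% of its speed; a pose out of reach is approached as far as the arm can. A call with a number of a shift or a turn outside -1 to 1 is refused whole. A call with a gripper value outside its range is refused whole. OPENING is the opening, from 0 (shut) to 1 (fully open), set as the call begins (- or left out, the last holds). The fingers move at their own pace and stop on an object; FORCE is the grip in N (left out, the last holds). Time passes only in rows, so rows that repeat a pose let the fingers close, or fill a call up. It gives the time, the measured TCP pose, the force, the opening and the grip force at its end, in the units of the state.
- manip.get_obs(): the state, without advancing time (a new reading comes with each control period).
- manip.camera(name): name is "scene" or "top" or "wrist"; returns the picture (480x640x3 uint8, red, green, blue); there is no depth.
- manip.camera_params(name): a dict with "fov_y" (degrees; the focal length in pixels is half the picture's height over the tangent of half this angle, whatever the lens; pixels are square), "cx", "cy" (the principal point, pixels), "k1" (the pictures are not rectified: a ray, as slopes to the right and down, at radius r is drawn at 1 + k1 r^2 times it, then the intrinsics apply), "camera_from_world" (4x4, takes a point from world to camera coordinates); the wrist camera has in their place "T_tool_cam" (4x4, takes a point from camera to tool coordinates, whose origin is the TCP and whose axes are the flange's). Camera axes: x right, y up, looking along -z (the intrinsics and any distortion apply to the point x, -y, -z); pixel columns grow to the right and rows downward; lengths in m; the calibration is good to about 2 mm. A picture is of the moment at which its call begins: read the wrist's pose just before it. camera_params takes no time and is no camera call.
- manip.hand_in(): hands the job in; it is judged then, once.
The state is a dict: "clock": time; "joint_pos": joint angles; "joint_velocities": joint speeds; "tau": joint torques, N m; "position": TCP position; "ee_rot": TCP orientation; "ft_force": force on the tool from outside, world axes, zero at the start; "torque": the same for the moment, N m; "grip_width": opening from 0.0 (shut) to 1.0 (fully open); "grasp_force": force on a finger pad.
Only numpy, scipy, OpenCV 4.12 (cv2) and the standard library are available. Lean on these libraries where they do the work, as an engineer would, in place of code of your own. Each camera call takes 0.05 s, during which the arm holds its last target. There are 200 camera calls.

## Working session

There is one attempt and no reset: what is moved stays moved. The work goes in short steps, Python scripts to look and compute and a shell command to move; the robot and the scene stay as the last step left them, time stands still between calls to the robot, and variables do not carry over. Pictures are saved under pics/ and viewed, at most 10 in all, crops included, and the job is handed in when it is done.

```bash
mkdir -p pics
cat > h.py <<'E'
import numpy as np, cv2, json
from workcell import manip
from scipy.spatial.transform import Rotation as R
def snap(name, fn):
    o=manip.get_obs(); im=np.array(manip.camera(name)); cv2.imwrite('pics/'+fn, im[:,:,::-1]); return o,im
def cam(name,o=None):
    p=manip.camera_params(name)
    if name=='wrist':
        T=np.eye(4);T[:3,:3]=R.from_quat(o['ee_rot']).as_matrix();T[:3,3]=o['position']
        W=T@np.array(p['T_tool_cam'])
    else: W=np.linalg.inv(np.array(p['camera_from_world']))
    f=240/np.tan(np.radians(p['fov_y'])/2)
    return W,f,p['cx'],p['cy'],p['k1']
def ray(c,u,v):
    W,f,cx,cy,k1=c
    d=np.array([(u-cx)/f,(v-cy)/f]); s=d.copy()
    for _ in range(30): s=d/(1+k1*(s@s))
    r=W[:3,:3]@np.array([s[0],-s[1],-1]); return W[:3,3],r/np.linalg.norm(r)
def onz(c,u,v,z):
    p,r=ray(c,u,v); return p+r*(z-p[2])/r[2]
def proj(c,X):
    W,f,cx,cy,k1=c
    q=np.linalg.inv(W)@np.append(X,1); s=np.array([q[0],-q[1]])/-q[2]; s=s*(1+k1*(s@s)); return s*f+[cx,cy]
def tri(*rs):
    A=np.zeros((3,3));b=np.zeros(3)
    for p,r in rs:
        M=np.eye(3)-np.outer(r,r);A+=M;b+=M@p
    X=np.linalg.solve(A,b); return X,[np.linalg.norm((np.eye(3)-np.outer(r,r))@(X-p)) for p,r in rs]
E
python3 - <<'E'
from h import *
o,_=snap('scene','s0.png'); snap('top','t0.png')
print(o)
for n in('scene','top'):
    c=cam(n);print(n,c[0].round(3).tolist(),c[1:])
print(manip.camera_params('wrist'),manip.grip_point_offset)
E
```

```text
{'clock': 0.0, 'joint_pos': array([ 1.25842413,  0.33285608, -0.0646555 ,  1.46092397,  0.02158043,
        1.34988537, -0.08850484]), 'joint_velocities': array([ 0.00182956, -0.00012306,  0.00029476,  0.00052832, -0.00174404,
        0.00105764, -0.00108029]), 'tau': array([-2.53676335e-04, -6.25441718e+01,  4.91785922e-02, -3.91598117e+01,
        1.61671860e-02,  9.90111614e-03, -5.19676291e-05]), 'position': array([ 0.1784565 , -0.59860289,  0.23053395]), 'ee_rot': array([ 9.89524330e-01,  1.44364556e-01, -1.28455187e-04, -6.77150220e-04]), 'ft_force': array([0.27146368, 0.55656935, 0.14859954]), 'torque': array([-0.00131156, -0.05193767,  0.0250764 ]), 'grasp_force': 0.0, 'grip_width': 1.0013357449555844}
scene [[-0.661, -0.545, 0.516, 1.215], [0.75, -0.461, 0.474, 0.538], [-0.02, 0.7, 0.714, 1.045], [0.0, 0.0, 0.0, 1.0]] (np.float64(586.5306432575628), 320.8458104438306, 250.50190948254254, -0.013550361776935629)
top [[-0.013, 0.986, -0.167, 0.355], [-1.0, -0.013, 0.001, -0.075], [-0.001, 0.167, 0.986, 1.478], [0.0, 0.0, 0.0, 1.0]] (np.float64(569.4378579957088), 320.2328127923415, 244.4543669275851, 0.032393250757134374)
{'fov_y': 66.60720569288915, 'cx': 323.23335824660285, 'cy': 241.72383062107673, 'k1': -0.046380829968076395, 'T_tool_cam': array([[-1.04557206e-03,  9.63960178e-01,  2.66044511e-01,
         6.81375219e-02],
       [ 9.99999434e-01,  9.56017429e-04,  4.66120273e-04,
        -1.86073370e-04],
       [ 1.94978192e-04,  2.66044848e-01, -9.63960632e-01,
        -1.41995855e-01],
       [ 0.00000000e+00,  0.00000000e+00,  0.00000000e+00,
         1.00000000e+00]])} 0.0187
```

View pics/s0.png

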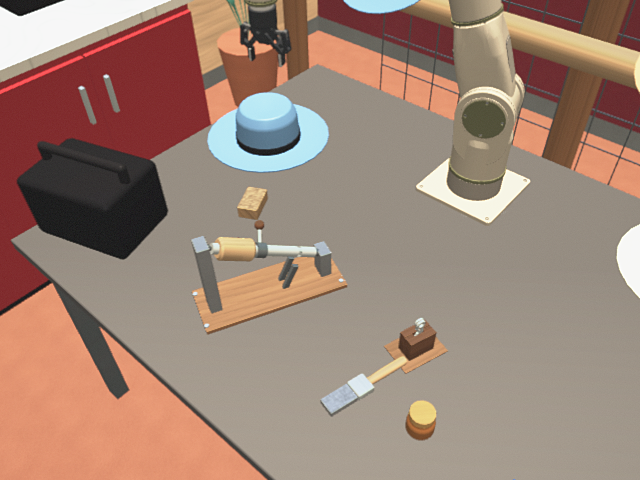

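View pics/t0.png

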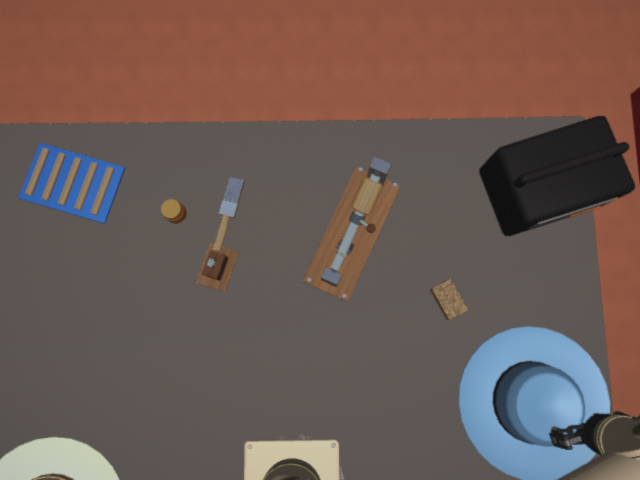

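The scene view shows the stand (ball at about (259,226)), the rack with clip at (417,335), the brush, jar and cork. In the top view the ball is at (371,228), the rack at (214,263) and the base corners run from (360,169) to (345,296). Next I measure these with masks.

```bash
cat > m1.py <<'E'
from h import *
t=cv2.imread('pics/t0.png');s=cv2.imread('pics/s0.png');ct,cs=cam('top'),cam('scene')
def comp(im,lo,hi,box):
    h=cv2.cvtColor(im,cv2.COLOR_BGR2HSV);m=cv2.inRange(h,lo,hi);k=np.zeros_like(m);x0,y0,x1,y1=box;k[y0:y1,x0:x1]=m[y0:y1,x0:x1]
    n,l,st,ce=cv2.connectedComponentsWithStats(k);i=1+st[1:,4].argmax();return l==i,ce[i],st[i]
for im,pts in((t,[(371,228),(345,200),(330,250),(214,268),(205,280),(211,263),(320,240)]),(s,[(259,226),(417,345),(420,325),(400,358)])):
    for p in pts: print(p,cv2.cvtColor(im[p[1]:p[1]+1,p[0]:p[0]+1],cv2.COLOR_BGR2HSV)[0,0])
for a in ((t,(360,215,382,240)),(s,(250,217,270,236)),(t,(195,245,240,290)),):
    im,b=a; print(cv2.cvtColor(im,cv2.COLOR_BGR2HSV)[b[1]:b[3]:2,b[0]:b[2]:2,2])
# base corners by hull of base wood
m,c,st=comp(t,(5,90,60),(25,255,255),(295,150,410,310))
ys,xs=np.nonzero(m);P=np.array([onz(ct,x,y,.012)[:2] for x,y in zip(xs,ys)]).astype(np.float32)
print('base',cv2.minAreaRect(P*1000),st)
for p in((360,169),(395,185),(309,280),(345,296)):print(onz(ct,*p,.012).round(3))
E
python3 m1.py
```

```text
(371, 228) [ 10 118  84]
(345, 200) [ 13 122 127]
(330, 250) [ 13 124 134]
(214, 268) [ 11 113  90]
(205, 280) [ 13 125 129]
(211, 263) [103  31 155]
(320, 240) [ 12  45 101]
(259, 226) [ 11 137 128]
(417, 345) [ 11 129  93]
(420, 325) [ 98  22 236]
(400, 358) [ 24  83 233]
[[146 128  97 126 130 128 126 132 136 140 134]
 [ 82  74  74 131 131 123 130 133 137 135 130]
 [ 86  79  94 133 126 126 132 136 138 130 130]
 [125 145 127 130 124 130 134 139 135 130 134]
 [ 77 126 147 129 119 109 116 133 129 132 137]
 [ 94 127 121 133  84  83  85 105 131 133 139]
 [131 135 123  87  84  83  84  89 130 137 140]
 [133 132 124 101  82  83  83  87 130 138 123]
 [132 126 125 125  78  82  85 108 134 136 106]
 [127 125 128 134 132 121 126 132 136 129  98]
 [126 127 131 135 133 131 132 134 137 106  96]
 [126 129 133 135 131 131 133 135 128  96  95]
 [127 131 132 130 132 132 133 135 113  95  95]]
[[128 116 134 130 126 153 152 152 152 152]
 [151 133 125 135 145 154 153 153 152 151]
 [151 152 151 143 138 137 140 152 153 152]
 [152 152 143 140 138 141 141 144 154 151]
 [152 151 128 134 140 144 124 135 153 152
[... 1972 characters left out ...]
6 123 126 129 126 125 122 117 118 123 126 121 114 118 118 119  96
   97  95  96  96  97]
 [ 97 106 110 125 129 124 125 119 118 119 125 129 120 116 117 122 109  94
   97  95  95  96  96]
 [ 96  95  96  97  94 108 120 116 118 120 126 128 115 117 117 122  96  96
   97  96  97  97  96]
 [ 95  95  96  96  96  96  94  92 103 120 127 125 114 117 117 121  96  95
   96  96  96  96  96]
 [ 95  95  96  96  95  96  96  96  95  94  94 107 114 116 123 121  96  96
   97  96  96  96  96]]
base ((634.5744018554688, -159.59359741210938), (130.0498046875, 339.7040100097656), 64.43917846679688) [ 303  166   97  136 4920]
[ 0.806 -0.185  0.012]
[ 0.761 -0.277  0.012]
[ 0.511 -0.046  0.012]
[ 0.468 -0.138  0.012]
```

```bash
cat > m2.py <<'E'
from h import *
t=cv2.imread('pics/t0.png');s=cv2.imread('pics/s0.png');ct,cs=cam('top'),cam('scene')
g=cv2.cvtColor(t,cv2.COLOR_BGR2HSV)[:,:,2]
b=g[222:236,364:379]<105; ys,xs=np.nonzero(b); ut=(xs.mean()+364,ys.mean()+222)
h=cv2.cvtColor(s,cv2.COLOR_BGR2HSV)
b=(h[219:231,252:268,1]>100); ys,xs=np.nonzero(b); us=(xs.mean()+252,ys.mean()+219);print('px',ut,us,b.sum())
X,e=tri(ray(ct,*ut),ray(cs,*us));print('ball',X.round(4),np.round(e,4))
yaw=np.radians(-25.56);c=np.array([.6346,-.1596])
ux=np.array([np.cos(yaw),np.sin(yaw)]);uy=np.array([-ux[1],ux[0]])
d=X[:2]-c;print('ball along/across base',d@ux,d@uy)
# theta from y=-.055 sin, z
th=np.arcsin(-(d@uy)/.055);print('theta',th,'z pred',.1+.095*np.sin(np.radians(25))+.055*np.cos(th)*np.cos(np.radians(25)))
a=np.radians(25); hx=d@ux-(.095*np.cos(a)-.055*np.cos(th)*np.sin(a))
H=c+ux*hx;print('hole',H,hx)
np.save('hole.npy',[H[0],H[1],.1,yaw,th])
# rack board: top
hh=cv2.cvtColor(t,cv2.COLOR_BGR2HSV)
m=cv2.inRange(hh,(7,100,30),(16,255,104));k=np.zeros_like(m);k[240:285,196:236]=m[240:285,196:236]
cv2.imwrite('pics/c.png',np.hstack([cv2.resize(t[215:305,170:260],None,fx=6,fy=6,interpolation=2),]))
cv2.imwrite('pics/d.png',cv2.resize(s[300:380,370:460],None,fx=7,fy=7,interpolation=2))
v=np.hstack([cv2.resize(t[235:295,190:245],(385,420),interpolation=2),cv2.resize(s[310:370,380:435],(385,420),interpolation=2)]);cv2.imwrite('pics/cd.png',v)
E
python3 m2.py
```

```text
px (np.float64(370.3857142857143), np.float64(227.9)) (np.float64(258.9310344827586), np.float64(224.4655172413793)) 58
ball [ 0.6137 -0.1941  0.1753] [0.0005 0.0005]
ball along/across base -0.0039158501720995605 -0.04016683583609286
theta 0.8187699433956763 z pred 0.17420017059559567
hole [ 0.56771882 -0.1276133 ] -0.07413664468840267
```

View pics/cd.png

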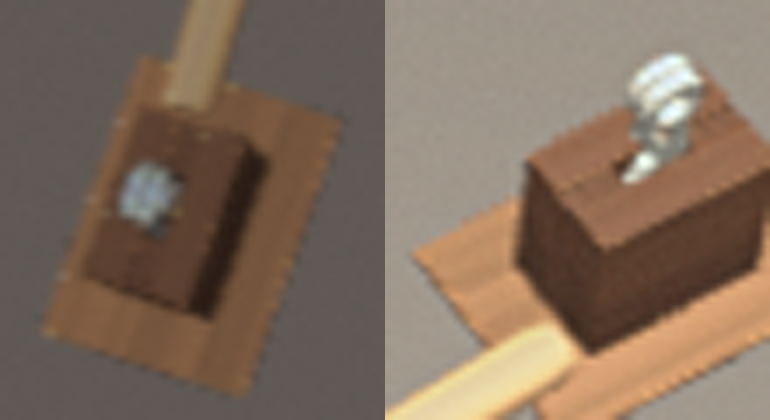

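The crops show the rack's top face in the top view, with corners near crop (135,105), (240,140), (190,310), (85,275). The coil is at full-picture (211.4,262.4) in the top view and (420.3,322.1) in the scene view. The bent leg points towards the brush, away from the robot.

```bash
cat > m3.py <<'E'
from h import *
t=cv2.imread('pics/t0.png');s=cv2.imread('pics/s0.png');ct,cs=cam('top'),cam('scene')
C=[onz(ct,190+u/7,235+v/7,.06) for u,v in((135,105),(240,140),(190,310),(85,275))]
for i in range(4):
    d=C[(i+1)%4]-C[i];print(C[i].round(3),np.linalg.norm(d).round(3),np.degrees(np.arctan2(d[1],d[0])).round(1))
print('top centre',np.mean(C,0).round(4))
X,e=tri(ray(ct,211.4,262.4),ray(cs,420.3,322.1));print('coil',X.round(4),np.round(e,4), onz(ct,211.4,262.4,.09))
# metal mask coil
for n,im,c,b in(('top',t,ct,(203,250,220,272)),('scene',s,cs,(410,312,430,337))):
    h=cv2.cvtColor(im,cv2.COLOR_BGR2HSV)[b[1]:b[3],b[0]:b[2]];ys,xs=np.nonzero((h[:,:,1]<70)&(h[:,:,2]>100));print(n,xs.mean()+b[0],ys.mean()+b[1],len(xs),xs.min()+b[0],xs.max()+b[0],ys.min()+b[1],ys.max()+b[1])
# board rect
h=cv2.cvtColor(t,cv2.COLOR_BGR2HSV);m=cv2.inRange(h,(5,85,20),(22,255,255));k=np.zeros_like(m);k[242:295,192:242]=m[242:295,192:242]
ys,xs=np.nonzero(k);P=np.array([onz(ct,x,y,.003)[:2] for x,y in zip(xs,ys)]).astype(np.float32)*1000
print(cv2.minAreaRect(P))
o=manip.get_obs();M=R.from_quat(o['ee_rot']).as_matrix();print(M.round(3))
E
python3 m3.py
```

```text
[0.585 0.203 0.06 ] 0.04 -109.3
[0.572 0.165 0.06 ] 0.063 164.6
[0.51  0.182 0.06 ] 0.04 70.9
[0.524 0.22  0.06 ] 0.063 -15.2
top centre [0.5476 0.1927 0.06  ]
coil [0.5483 0.1924 0.0909] [0.0011 0.0011] [0.54905542 0.19158844 0.09      ]
top 209.44827586206895 260.98275862068965 58 203 214 250 266
scene 418.92857142857144 320.3944099378882 322 410 429 312 335
((554.8140258789062, 191.67733764648438), (80.24053192138672, 120.39913940429688), 71.30902862548828)
[[ 0.958  0.286 -0.   ]
 [ 0.286 -0.958  0.001]
 [-0.    -0.001 -1.   ]]
```

```bash
cat >> h.py <<'E'
H=np.load('hole.npy');yaw=H[3];A=np.radians(25)
ux=np.array([np.cos(yaw),np.sin(yaw),0]);ey=np.array([-ux[1],ux[0],0]);ex=np.cos(A)*ux+[0,0,np.sin(A)];ez=np.cross(ex,ey);hole=H[:3]
GO=manip.grip_point_offset
RS=np.column_stack([ey,ex,-ez])   # tool on the stand
cy=np.radians(-17);RC=np.column_stack([[-np.cos(cy),-np.sin(cy),0],[-np.sin(cy),np.cos(cy),0],[0,0,-1]])
coil=np.array([.5483,.1923,.09])
def ball(th): return hole+.095*ex+.055*(np.cos(th)*ez-np.sin(th)*ey)
def plan(g,Rt,n=1,nr=None,grip=True):
    """g: target of the grasp point; prints n calls' final shares"""
    o=manip.get_obs();p=np.array(o['position']);M=R.from_quat(o['ee_rot']);T=g+Rt[:,2]*GO if grip else g
    dr=(R.from_matrix(Rt)*M.inv()).as_rotvec();nr=nr or n;d=(T-p)/n
    print('clock',round(o['clock'],2),'dist',np.round(T-p,4),'turn deg',np.degrees(np.linalg.norm(dr)).round(1),'F',np.round(o['ft_force'],1),'grip',round(o['grip_width'],3),o['grasp_force'])
    for i in range(n):
        m=R.from_rotvec(dr*min(i,nr)/nr)*M
        print((m.inv().apply(d)/.08).round(3),(m.inv().apply(dr/nr)/np.radians(45)).round(3) if i<nr else 0)
E
python3 - <<'E'
from h import *
print(ex,ey,ez,ball(.82),ball(0))
plan(ball(.82)+.08*ez,RS,6,2)
E
```

```text
[ 0.81761103 -0.39103197  0.42261826] [0.43145605 0.90213396 0.        ] [-0.38125829  0.1823412   0.90630779] [ 0.61373608 -0.19419703  0.17415537] [ 0.62442266 -0.15473257  0.18999566]
clock 0.1 dist [ 0.4119  0.4156 -0.0009] turn deg 53.7 F [0.3 0.2 0.7] grip 1.005 0.0
[ 1.07  -0.584  0.003] [-0.262  0.116 -0.523]
[ 1.213 -0.111  0.035] [-0.262  0.116 -0.523]
[1.151 0.362 0.171] 0
[1.151 0.362 0.171] 0
[1.151 0.362 0.171] 0
[1.151 0.362 0.171] 0
```

```bash
python3 -m inch '[[[0.1,-0.06,0],[-0.03,0.01,-0.05]],[[0.2,-0.12,0],[-0.06,0.03,-0.1]],[[0.35,-0.2,0],[-0.1,0.04,-0.18]],[[0.5,-0.3,0],[-0.13,0.06,-0.26]],[[0.65,-0.4,0],[-0.17,0.08,-0.34]],[[0.8,-0.47,0],[-0.21,0.09,-0.42]],[[0.9,-0.53,0],[-0.24,0.1,-0.48]],[[1,-0.58,0],[-0.26,0.12,-0.52]],[[1,-0.58,0],[-0.26,0.12,-0.52]],[[1,-0.58,0],[-0.26,0.12,-0.52]]]' 1 20
python3 -m inch '[[[0.1,-0.02,0],[-0.03,0.01,-0.05]],[[0.2,-0.04,0],[-0.06,0.03,-0.1]],[[0.35,-0.06,0],[-0.1,0.04,-0.18]],[[0.5,-0.08,0],[-0.13,0.06,-0.26]],[[0.65,-0.1,0],[-0.17,0.08,-0.34]],[[0.8,-0.1,0],[-0.21,0.09,-0.42]],[[0.9,-0.1,0],[-0.24,0.1,-0.48]],[[1,-0.1,0],[-0.26,0.12,-0.52]],[[1,-0.1,0],[-0.26,0.12,-0.52]],[[1,-0.1,0],[-0.26,0.12,-0.52]]]'
python3 -c "
from h import *
plan(ball(.82)+.08*ez,RS,4,1)"
```

```text
clock: 1.1
position: [0.2416, -0.5317, 0.2312]
ee_rot: [0.934, 0.34, 0.061, 0.093]
ft_force: [-0.7, -0.5, -0.3]
grip_width: 1.002
grasp_force: 0.0
clock: 2.1
position: [0.2975, -0.4743, 0.2335]
ee_rot: [0.828, 0.518, 0.118, 0.181]
ft_force: [0.4, -0.0, -0.9]
grip_width: 0.998
grasp_force: 0.0
clock 2.1 dist [ 0.2929  0.2913 -0.0038] turn deg 0.5 F [ 0.4 -0.  -0.9] grip 0.998 0.0
[1.218 0.378 0.2  ] [-0.    -0.006 -0.009]
[1.216 0.387 0.194] 0
[1.216 0.387 0.194] 0
[1.216 0.387 0.194] 0
```

```bash
for i in 1 2 3 4; do python3 -m inch '[[[0.15,0.05,0.02],[0,0,0]],[[0.3,0.1,0.04],[0,0,0]],[[0.45,0.15,0.06],[0,0,0]],[[0.6,0.2,0.09],[0,0,0]],[[0.75,0.25,0.12],[0,0,0]],[[0.85,0.28,0.14],[0,0,0]],[[0.92,0.3,0.15],[0,0,0]],[[0.97,0.31,0.15],[0,0,0]],[[0.97,0.31,0.15],[0,0,0]],[[0.97,0.31,0.15],[0,0,0]]]' | head -2; done
python3 - <<'E'
from h import *
plan(ball(.82)+.08*ez,RS,1)
o,im=snap('wrist','w1.png');c=cam('wrist',o)
for n,p in(('ball',ball(.82)),('ball0',ball(0)),('hole',hole),('holetop',hole+.012*ez),('near post top',hole-.05*ex+.014*ez)):print(n,proj(c,p).round(0))
E
```

```text
clock: 3.1
position: [0.3561, -0.4162, 0.2338]
clock: 4.1
position: [0.4146, -0.3583, 0.234]
clock: 5.1
position: [0.4731, -0.3003, 0.2342]
clock: 6.1
position: [0.5316, -0.2424, 0.2343]
clock 6.1 dist [ 0.0588  0.0594 -0.0046] turn deg 0.4 F [-0.3 -0.2 -0.3] grip 0.999 0.0
[0.988 0.28  0.202] [ 0.001 -0.006 -0.008]
ball [362. 122.]
ball0 [367.  37.]
hole [211.  63.]
holetop [205.  59.]
near post top [125.  60.]
```

View pics/w1.png

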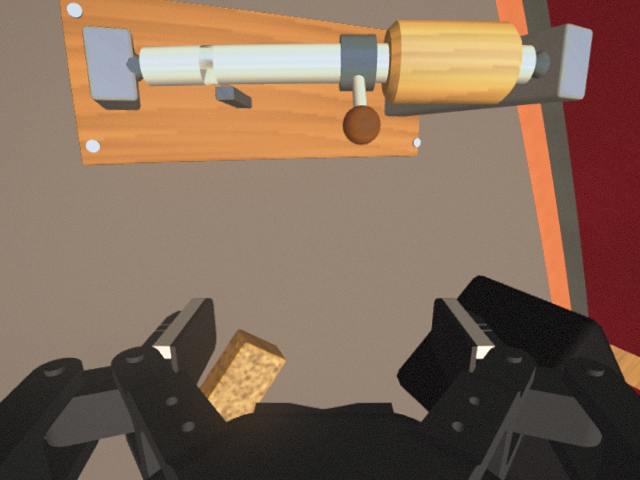

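The wrist view puts the ball at (361,125) against a predicted (362,122), and the hole notch at (208,62) against a predicted (205–211,61). The model holds, so I move above the ball.

```bash
python3 -m inch '[[[0.15,0.05,0.02],[0,0,0]],[[0.3,0.1,0.04],[0,0,0]],[[0.45,0.15,0.06],[0,0,0]],[[0.6,0.2,0.09],[0,0,0]],[[0.75,0.24,0.12],[0,0,0]],[[0.85,0.26,0.15],[0,0,0]],[[0.92,0.27,0.18],[0,0,0]],[[0.98,0.28,0.2],[0,-0.006,-0.008]],[[0.98,0.28,0.2],[0,-0.006,-0.008]],[[0.98,0.28,0.2],[0,-0.006,-0.008]]]' 0.65 | head -2
python3 - <<'E'
from h import *
plan(ball(.82),RS,1)
o,im=snap('wrist','w2.png');c=cam('wrist',o)
print('ball pred',proj(c,ball(.82)).round(1),'hole',proj(c,hole).round(1))
h=cv2.cvtColor(im,cv2.COLOR_RGB2HSV);u,v=proj(c,ball(.82)).astype(int)
m=cv2.inRange(h,(4,120,20),(14,255,140));k=np.zeros_like(m);s=np.s_[max(v-50,0):v+50,max(u-50,0):u+50];k[s]=m[s]
n,l,st,ce=cv2.connectedComponentsWithStats(k);i=1+st[1:,4].argmax();print(ce[i],st[i])
(e,r)=cv2.minEnclosingCircle(np.argwhere(l==i)[:,::-1].astype(np.float32));print(e,r)
E
```

```text
clock: 7.15
position: [0.5901, -0.1833, 0.2298]
clock 7.15 dist [ 0.0308 -0.0143 -0.0726] turn deg 0.1 F [-0.1  0.1 -0.1] grip 0.648 0.0
[ 0.005 -0.     1.002] [ 0.001 -0.001  0.001]
ball pred [323.1 260.6] hole [179.3 184.8]
[322.5840796  262.92338308] [ 305  246   36   35 1005]
(322.5454406738281, 262.81817626953125) 18.054655075073242
```

```bash
python3 -m inch '[[[0,0,0.12],[0,0,0]],[[-0.01,0,0.25],[0,0,0]],[[-0.015,0,0.4],[0,0,0]],[[-0.015,0,0.55],[0,0,0]],[[-0.015,0,0.7],[0,0,0]],[[-0.015,0,0.83],[0,0,0]],[[-0.015,0,0.92],[0,0,0]],[[-0.015,0,0.98],[0,0,0]],[[-0.015,0,1],[0,0,0]],[[-0.015,0,1],[0,0,0]]]' 
python3 -m inch '[[[0,0,0],[0,0,0]],[[0,0,0],[0,0,0]],[[0,0,0],[0,0,0]],[[0,0,0],[0,0,0]],[[0,0,0],[0,0,0]],[[0,0,0],[0,0,0]],[[0,0,0],[0,0,0]],[[0,0,0],[0,0,0]],[[0,0,0],[0,0,0]],[[0,0,0],[0,0,0]]]' 0.1 25
python3 -m inch '[[[0.043,0,-0.045],[0,0,0]],[[0.096,0,-0.089],[0,0,0]],[[0.153,0,-0.128],[0,0,0]],[[0.213,0,-0.16],[0,0,0]],[[0.276,0,-0.187],[0,0,0]],[[0.342,0,-0.208],[0,0,0]],[[0.41,0,-0.221],[0,0,0]],[[0.478,0,-0.228],[0,0,0]],[[0.51,0,-0.229],[0,0,0]],[[0.51,0,-0.229],[0,0,0]]]'
python3 -c "
from h import *
plan(ball(0),RS,1)
o,im=snap('wrist','w3.png')"
```

```text
clock: 8.2
position: [0.6205, -0.1987, 0.1575]
ee_rot: [0.826, 0.521, 0.116, 0.183]
ft_force: [0.9, 0.5, -0.1]
grip_width: 0.646
grasp_force: 0.0
clock: 9.2
position: [0.6198, -0.199, 0.1572]
ee_rot: [0.826, 0.521, 0.115, 0.183]
ft_force: [-4.6, -0.2, 2.1]
grip_width: 0.234
grasp_force: 24.4
clock: 10.2
position: [0.6311, -0.1573, 0.174]
ee_rot: [0.825, 0.521, 0.116, 0.183]
ft_force: [-5.1, 2.6, -1.7]
grip_width: 0.233
grasp_force: 24.9
clock 10.2 dist [ 0.0005 -0.0008 -0.0009] turn deg 0.1 F [-5.1  2.6 -1.7] grip 0.233 24.880824387073517
[-0.007  0.004  0.015] [ 0.001 -0.002  0.002]
```

View pics/w3.png

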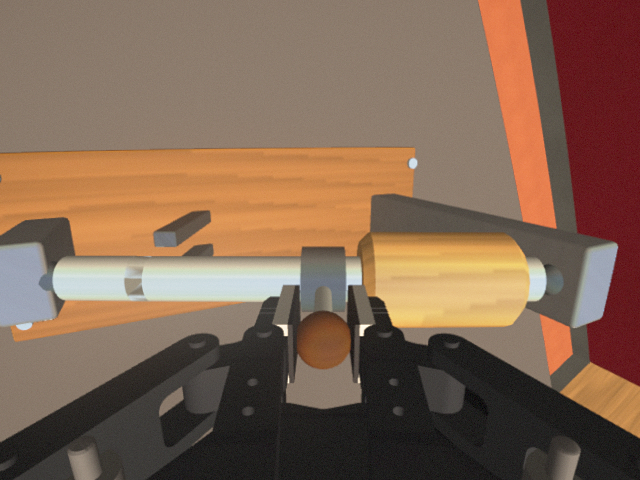

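The ball is held between the pads at (323,340). The hole shows at (134,283) and the fork prongs at about (180,230). I check the angle numerically.

```bash
cat > m4.py <<'E'
from h import *
import sys
o,im=snap('wrist',sys.argv[1]);c=cam('wrist',o)
for t in(-.1,0,.1):print(t,'ball',proj(c,ball(t)).round(1))
for n,p in(('hole top -x edge',hole+.012*ez-.0045*ex),('hole top +x',hole+.012*ez+.0045*ex),('hole top -y',hole+.0112*ez-.0045*ey),('hole top +y',hole+.0112*ez+.0045*ey),('shaft +y',hole+.012*ey+.03*ex),('shaft top',hole+.012*ez+.03*ex),('shaft -y',hole-.012*ey+.03*ex)):print(n,proj(c,p).round(1))
h=cv2.cvtColor(im,cv2.COLOR_RGB2HSV)
m=cv2.inRange(h,(4,120,20),(14,255,200));u,v=proj(c,ball(0)).astype(int);k=np.zeros_like(m);s=np.s_[max(v-45,0):v+45,max(u-40,0):u+40];k[s]=m[s]
n,l,st,ce=cv2.connectedComponentsWithStats(k)
if n>1:
    i=1+st[1:,4].argmax();print(ce[i],st[i],cv2.minEnclosingCircle(np.argwhere(l==i)[:,::-1].astype(np.float32)))
u,v=proj(c,hole+.012*ez).astype(int)
cv2.imwrite('pics/crop.png',cv2.resize(im[max(v-30,0):v+30,max(u-40,0):u+40,::-1],None,fx=8,fy=8,interpolation=2));print('crop origin',max(u-40,0),max(v-30,0))
E
python3 m4.py w4.png
```

```text
-0.1 ball [324.  315.1]
0 ball [324.  328.6]
0.1 ball [324. 341.]
hole top -x edge [124.3 284.9]
hole top +x [141.9 285. ]
hole top -y [135.1 292.7]
hole top +y [132.6 275.9]
shaft +y [198.1 254.8]
shaft top [192.4 285.2]
shaft -y [202.2 297.6]
[323.40080808 340.2989899 ] [ 297  312   54   57 2475] ((323.1109619140625, 339.96868896484375), 28.734848022460938)
crop origin 93 254
```

View pics/crop.png

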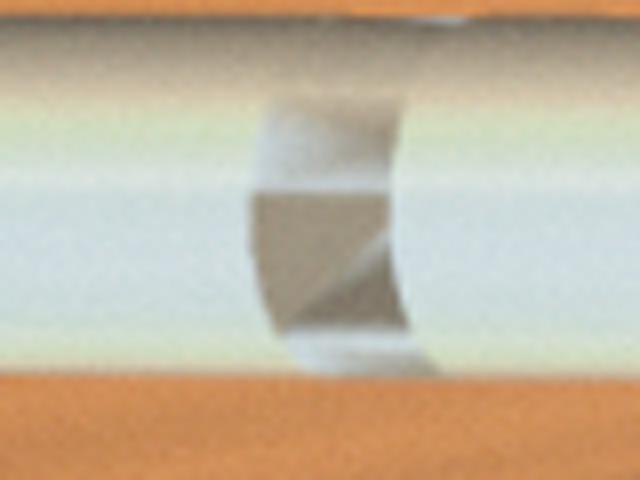

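The hole's columns match the prediction exactly. Allowing for the camera's constant offset, the ball reads about 0.04 rad short. I nudge it 2 mm, release, back off and re-measure.

```bash
python3 -m inch '[[[0.01,0,0],[0,0,0]],[[0.02,0,0],[0,0,0]],[[0.025,0,0],[0,0,0]],[[0.025,0,0],[0,0,0]],[[0.025,0,0],[0,0,0]],[[0.025,0,0],[0,0,0]],[[0.025,0,0],[0,0,0]],[[0.025,0,0],[0,0,0]],[[0.025,0,0],[0,0,0]],[[0.025,0,0],[0,0,0]]]'
python3 -m inch '[[[0,0,0],[0,0,0]],[[0,0,0],[0,0,0]],[[0,0,0],[0,0,0]],[[0,0,-0.1],[0,0,0]],[[0,0,-0.25],[0,0,0]],[[0,0,-0.45],[0,0,0]],[[0,0,-0.65],[0,0,0]],[[0,0,-0.85],[0,0,0]],[[0,0,-1],[0,0,0]],[[0,0,-1],[0,0,0]]]' 0.7
python3 m4.py w5.png
python3 - <<'E'
from h import *
snap('top','t1.png')
t=cv2.imread('pics/t1.png');g=cv2.cvtColor(t,cv2.COLOR_BGR2HSV);print(proj(cam('top'),ball(0)),proj(cam('top'),ball(.1)))
plan(coil+[0,0,.08],RC,5,3)
E
```

```text
clock: 11.3
position: [0.6316, -0.1564, 0.174]
ee_rot: [0.826, 0.521, 0.116, 0.183]
ft_force: [-7.2, 0.2, -0.4]
grip_width: 0.235
grasp_force: 25.0
clock: 12.3
position: [0.6017, -0.1419, 0.2491]
ee_rot: [0.825, 0.521, 0.117, 0.185]
ft_force: [-0.3, -0.9, -0.2]
grip_width: 0.699
grasp_force: 0.0
-0.1 ball [320.3 253.4]
0 ball [320.3 262.3]
0.1 ball [320.3 270.9]
hole top -x edge [181.  243.1]
hole top +x [193.4 243.1]
hole top -y [188.2 248.8]
hole top +y [187.  236.7]
shaft +y [231.9 222.9]
shaft top [229. 243.]
shaft -y [234.  254.1]
[319.86673554 268.69731405] [302 251  36  36 968] ((319.4046936035156, 267.524658203125), 18.656837463378906)
crop origin 147 213
[353.88819622 222.20152163] [356.07114289 223.15562232]
clock 12.4 dist [-0.0529  0.3347 -0.0954] turn deg 100.9 F [ 0.2  0.2 -0.1] grip 0.702 0.0
[ 0.698 -0.536  0.013] [ 0.137  0.16  -0.717]
[ 0.865 -0.074  0.147] [ 0.137  0.16  -0.717]
[0.742 0.413 0.232] [ 0.137  0.16  -0.717]
[0.371 0.762 0.239] 0
[0.371 0.762 0.239] 0
```

View pics/w5.png

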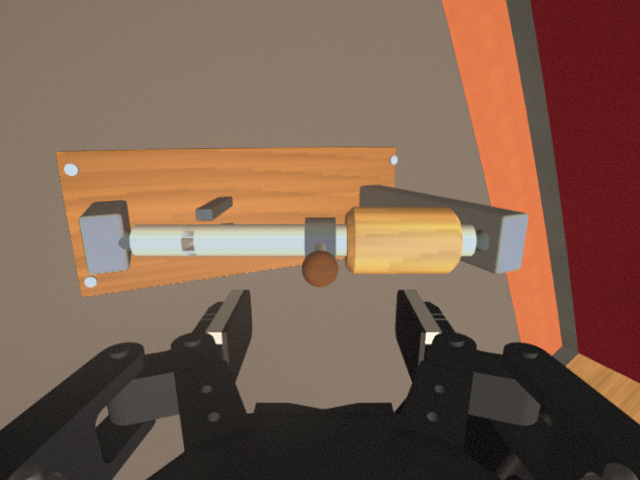

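The lever now stands about 0.04 rad from straight up: ball at (319,268), shaft limbs at rows 225–257, the hole at (188,241). That is within tolerance, so I go to the rack.

```bash
python3 -m inch '[[[0.09,-0.07,0],[0.02,0.02,-0.09]],[[0.18,-0.14,0],[0.035,0.04,-0.18]],[[0.28,-0.21,0],[0.055,0.065,-0.29]],[[0.38,-0.29,0],[0.075,0.085,-0.39]],[[0.48,-0.37,0],[0.095,0.11,-0.5]],[[0.58,-0.44,0],[0.115,0.13,-0.6]],[[0.65,-0.5,0],[0.13,0.15,-0.67]],[[0.7,-0.54,0],[0.137,0.16,-0.717]],[[0.7,-0.54,0],[0.137,0.16,-0.717]],[[0.7,-0.54,0],[0.137,0.16,-0.717]]]' 0.8 |head -2
python3 -m inch '[[[0.11,-0.01,0.02],[0.02,0.02,-0.09]],[[0.22,-0.02,0.04],[0.035,0.04,-0.18]],[[0.35,-0.03,0.06],[0.055,0.065,-0.29]],[[0.48,-0.04,0.08],[0.075,0.085,-0.39]],[[0.6,-0.05,0.1],[0.095,0.11,-0.5]],[[0.72,-0.06,0.12],[0.115,0.13,-0.6]],[[0.81,-0.07,0.14],[0.13,0.15,-0.67]],[[0.86,-0.07,0.15],[0.137,0.16,-0.717]],[[0.86,-0.07,0.15],[0.137,0.16,-0.717]],[[0.86,-0.07,0.15],[0.137,0.16,-0.717]]]' |head -2
python3 -m inch '[[[0.1,0.05,0.03],[0.02,0.02,-0.09]],[[0.2,0.1,0.06],[0.035,0.04,-0.18]],[[0.3,0.17,0.09],[0.055,0.065,-0.29]],[[0.4,0.23,0.12],[0.075,0.085,-0.39]],[[0.52,0.29,0.16],[0.095,0.11,-0.5]],[[0.62,0.35,0.19],[0.115,0.13,-0.6]],[[0.7,0.39,0.22],[0.13,0.15,-0.67]],[[0.74,0.41,0.23],[0.137,0.16,-0.717]],[[0.74,0.41,0.23],[0.137,0.16,-0.717]],[[0.74,0.41,0.23],[0.137,0.16,-0.717]]]' |head -2
python3 - <<'E'
from h import *
plan(coil+[0,0,.08],RC,2,1)
o=manip.get_obs();print(o['joint_pos'].round(2))
E
```

```text
clock: 13.4
position: [0.5899, -0.0751, 0.2276]
clock: 14.4
position: [0.5799, -0.0086, 0.2091]
clock: 15.4
position: [0.5692, 0.0579, 0.1904]
clock 15.4 dist [-0.0209  0.1344 -0.0391] turn deg 0.1 F [-0.1 -0.6  0.1] grip 0.799 0.0
[0.371 0.764 0.245] [ 0.002 -0.    -0.002]
[0.37  0.765 0.244] 0
[ 0.62  0.41 -1.    1.62  0.36  1.31  0.83]
```

```bash
for i in 1 2; do python3 -m inch '[[[0.05,0.1,0.03],[0,0,0]],[[0.1,0.2,0.06],[0,0,0]],[[0.16,0.33,0.1],[0,0,0]],[[0.22,0.45,0.14],[0,0,0]],[[0.27,0.57,0.18],[0,0,0]],[[0.32,0.66,0.21],[0,0,0]],[[0.35,0.72,0.23],[0,0,0]],[[0.37,0.765,0.245],[0,0,0]],[[0.37,0.765,0.245],[0,0,0]],[[0.37,0.765,0.245],[0,0,0]]]' 0.6 |head -2; done
python3 - <<'E'
from h import *
plan(coil,RC,1)
o,im=snap('wrist','w6.png');c=cam('wrist',o)
cx,cyv=RC[:,0]*-1,RC[:,1]
print('coil',proj(c,coil).round(1),'coil top',proj(c,coil+[0,0,.011]).round(1))
for i,j in((1,1),(1,-1),(-1,-1),(-1,1)): print(i,j,proj(c,coil*[1,1,0]+[0,0,.06]+cx*.032*i+cyv*.02*j).round(1))
E
```

```text
clock: 16.4
position: [0.5588, 0.1254, 0.1708]
clock: 17.4
position: [0.5483, 0.1926, 0.1513]
clock 17.4 dist [-0.     -0.0003 -0.08  ] turn deg 0.1 F [-0.2  0.3 -0.1] grip 0.598 0.0
[-1.000e-03 -5.000e-03  1.001e+00] [ 0.002 -0.001  0.001]
coil [321.7 259.5] coil top [321.6 265.6]
1 1 [350.9 289.9]
1 -1 [292.8 290. ]
-1 -1 [290.5 197.4]
-1 1 [352.8 197.4]
```

View pics/w6.png

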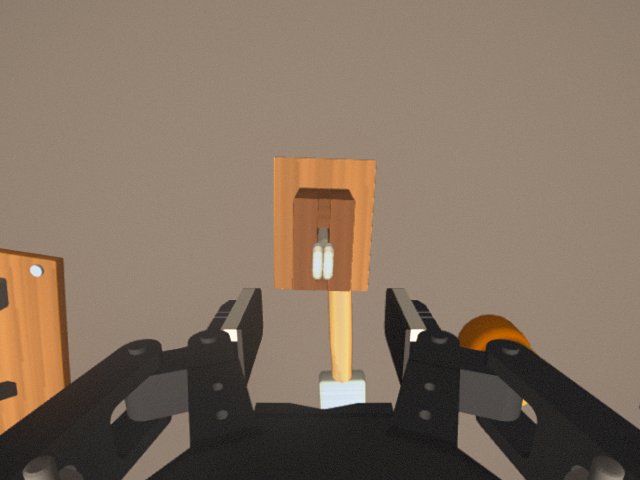

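The wrist view shows the coil centred at about (322,261) against a predicted (321.7,260), and the rack's top edges match within a pixel or two. The straight leg shows on the robot side at (322,235). I go down, grip and lift.

```bash
python3 -m inch '[[[0,0,0.12],[0,0,0]],[[0,0,0.25],[0,0,0]],[[0,0,0.4],[0,0,0]],[[0,0,0.55],[0,0,0]],[[0,0,0.7],[0,0,0]],[[0,0,0.83],[0,0,0]],[[0,0,0.92],[0,0,0]],[[0,0,0.98],[0,0,0]],[[0,0,1],[0,0,0]],[[0,0,1],[0,0,0]]]' |grep -E 'pos|ft'
python3 -m inch '[[[0,0,0],[0,0,0]],[[0,0,0],[0,0,0]],[[0,0,0],[0,0,0]],[[0,0,0],[0,0,0]],[[0,0,0],[0,0,0]],[[0,0,0],[0,0,0]],[[0,0,0],[0,0,0]],[[0,0,0],[0,0,0]],[[0,0,0],[0,0,0]],[[0,0,0],[0,0,0]]]' 0 80
python3 -m inch '[[[0,0,-0.08],[0,0,0]],[[0,0,-0.18],[0,0,0]],[[0,0,-0.3],[0,0,0]],[[0,0,-0.42],[0,0,0]],[[0,0,-0.56],[0,0,0]],[[0,0,-0.7],[0,0,0]],[[0,0,-0.82],[0,0,0]],[[0,0,-0.92],[0,0,0]],[[0,0,-1],[0,0,0]],[[0,0,-1],[0,0,0]]]'
python3 - <<'E'
from h import *
# clip hanging: seat/leg: coil at grasp, leg at tool x +8, pre-insert: leg tip 35 mm above shaft axis
g=hole+ez*(.084+.035)-ey*.008
plan(g,RS,5,3)
o=manip.get_obs();print(o['joint_pos'].round(2))
E
```

```text
position: [0.5482, 0.1931, 0.0714]
ft_force: [-0.2, -1.1, -0.1]
clock: 19.45
position: [0.5483, 0.1931, 0.0715]
ee_rot: [0.147, 0.989, 0.001, -0.0]
ft_force: [1.2, 0.4, 4.7]
grip_width: 0.124
grasp_force: 79.7
clock: 20.45
position: [0.5485, 0.1931, 0.1522]
ee_rot: [0.147, 0.989, 0.001, 0.0]
ft_force: [0.1, 0.1, -0.7]
grip_width: 0.125
grasp_force: 78.9
clock 20.45 dist [-0.0225 -0.3096  0.0387] turn deg 100.9 F [ 0.1  0.1 -0.7] grip 0.125 78.92969682812691
[-0.172 -0.757 -0.098] [-0.136 -0.16   0.717]
[-0.56  -0.532 -0.122] [-0.136 -0.16   0.717]
[-0.767 -0.137 -0.073] [-0.136 -0.16   0.717]
[-0.722  0.298  0.032] 0
[-0.722  0.298  0.032] 0
[ 0.37  0.48 -1.    1.64  0.42  1.25  0.56]
```

```bash
python3 -m inch '[[[-0.01,-0.06,-0.06],[-0.015,-0.02,0.07]],[[-0.03,-0.15,-0.13],[-0.03,-0.035,0.16]],[[-0.06,-0.25,-0.2],[-0.05,-0.055,0.26]],[[-0.08,-0.36,-0.26],[-0.07,-0.08,0.36]],[[-0.11,-0.48,-0.31],[-0.09,-0.105,0.47]],[[-0.14,-0.58,-0.34],[-0.11,-0.13,0.57]],[[-0.16,-0.67,-0.35],[-0.125,-0.147,0.66]],[[-0.17,-0.76,-0.35],[-0.136,-0.16,0.717]],[[-0.17,-0.76,-0.35],[-0.136,-0.16,0.717]],[[-0.17,-0.76,-0.35],[-0.136,-0.16,0.717]]]' |head -2
python3 -m inch '[[[-0.05,-0.05,-0.01],[-0.015,-0.02,0.07]],[[-0.12,-0.11,-0.02],[-0.03,-0.035,0.16]],[[-0.2,-0.18,-0.04],[-0.05,-0.055,0.26]],[[-0.28,-0.26,-0.06],[-0.07,-0.08,0.36]],[[-0.36,-0.34,-0.08],[-0.09,-0.105,0.47]],[[-0.44,-0.42,-0.1],[-0.11,-0.13,0.57]],[[-0.51,-0.48,-0.12],[-0.125,-0.147,0.66]],[[-0.56,-0.53,-0.12],[-0.136,-0.16,0.717]],[[-0.56,-0.53,-0.12],[-0.136,-0.16,0.717]],[[-0.56,-0.53,-0.12],[-0.136,-0.16,0.717]]]' |head -2
python3 -m inch '[[[-0.06,-0.01,0],[-0.015,-0.02,0.07]],[[-0.15,-0.03,0],[-0.03,-0.035,0.16]],[[-0.25,-0.05,0],[-0.05,-0.055,0.26]],[[-0.37,-0.07,-0.02],[-0.07,-0.08,0.36]],[[-0.49,-0.09,-0.03],[-0.09,-0.105,0.47]],[[-0.6,-0.11,-0.05],[-0.11,-0.13,0.57]],[[-0.7,-0.13,-0.06],[-0.125,-0.147,0.66]],[[-0.77,-0.14,-0.07],[-0.136,-0.16,0.717]],[[-0.77,-0.14,-0.07],[-0.136,-0.16,0.717]],[[-0.77,-0.14,-0.07],[-0.136,-0.16,0.717]]]' |head -2
python3 - <<'E'
from h import *
g=hole+ez*(.084+.035)-ey*.008
plan(g,RS,2,1)
E
```

```text
clock: 21.45
position: [0.5433, 0.1307, 0.1791]
clock: 22.45
position: [0.5392, 0.0696, 0.1868]
clock: 23.45
position: [0.5346, 0.0073, 0.1943]
clock 23.45 dist [-0.0086 -0.1239 -0.0034] turn deg 0.2 F [ 1.3  0.4 -0.1] grip 0.123 78.87368741445243
[-0.723  0.247  0.14 ] [-0.001 -0.     0.005]
[-0.722  0.25   0.14 ] 0
```

```bash
python3 -m inch '[[[-0.08,0.03,0],[0,0,0]],[[-0.18,0.06,0],[0,0,0]],[[-0.3,0.1,0],[0,0,0]],[[-0.43,0.15,0],[0,0,0]],[[-0.56,0.19,0],[0,0,0]],[[-0.65,0.23,0],[0,0,0]],[[-0.72,0.25,0],[0,0,0.005]],[[-0.72,0.25,0],[0,0,0.005]],[[-0.72,0.25,0],[0,0,0.005]],[[-0.72,0.25,0],[0,0,0.005]]]' |head -2
python3 -m inch '[[[-0.08,0.03,0],[0,0,0]],[[-0.18,0.06,0],[0,0,0]],[[-0.3,0.1,0.02],[0,0,0]],[[-0.43,0.15,0.05],[0,0,0]],[[-0.56,0.19,0.1],[0,0,0]],[[-0.65,0.23,0.17],[0,0,0]],[[-0.7,0.25,0.24],[0,0,0]],[[-0.72,0.25,0.28],[0,0,0]],[[-0.72,0.25,0.28],[0,0,0]],[[-0.72,0.25,0.28],[0,0,0]]]'
python3 - <<'E'
from h import *
g=hole+ez*(.084+.035)-ey*.008
plan(g,RS,1)
o,im=snap('wrist','w7.png');c=cam('wrist',o)
G=o['position']-R.from_quat(o['ee_rot']).as_matrix()[:,2]*GO
tip=G-.084*ez+.008*ey
for n,p in(('tip',tip),('leg 50',tip+.034*ez),('hole top -y',hole+.0112*ez-.0045*ey),('hole top +y',hole+.0112*ez+.0045*ey),('-x',hole+.012*ez-.0045*ex),('+x',hole+.012*ez+.0045*ex),('ball0',ball(0))):print(n,proj(c,p).round(1))
E
```

```text
clock: 24.45
position: [0.5261, -0.0526, 0.2028]
clock: 25.45
position: [0.5259, -0.1165, 0.1908]
ee_rot: [0.827, 0.52, 0.115, 0.183]
ft_force: [-0.4, 0.4, -0.2]
grip_width: 0.127
grasp_force: 78.9
clock 25.45 dist [ 0.0001 -0.      0.0001] turn deg 0.1 F [-0.4  0.4 -0.2] grip 0.127 78.86602755635977
[-0.     0.001 -0.   ] [-0.001  0.001 -0.003]
tip [323.2 246.2]
leg 50 [323.2 265.1]
hole top -y [323.4 242.7]
hole top +y [323.3 229.3]
-x [316.4 236.4]
+x [330.3 236.3]
ball0 [498.2 255.8]
```

View pics/w7.png

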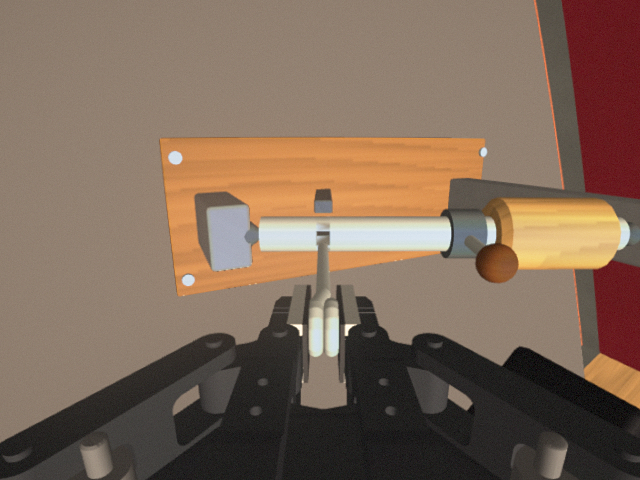

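The clip hangs straight, with the leg coming down at column 323 and its tip near row 240 in front of the hole at (323,232). The fork prong is at (323,200) and the ball at (497,263). I take profiles numerically to compare the tip with the hole.

Run:
```python
import cv2,numpy as np
im=cv2.imread('pics/w7.png');h=cv2.cvtColor(im,cv2.COLOR_BGR2HSV)
print('cols',list(range(310,338)))
for r in range(210,300,2): print(r,' '.join('%3d'%x for x in h[r,310:338,2]),'|',h[r,323,:2], h[r,300,2])
```

```text
cols [310, 311, 312, 313, 314, 315, 316, 317, 318, 319, 320, 321, 322, 323, 324, 325, 326, 327, 328, 329, 330, 331, 332, 333, 334, 335, 336, 337]
210 218 219 222 201 135 119 134 130 131 133 133 131 131 128 132 131 128 133 129 136 135 127 166 218 215 213 215 215 | [111  20] 220
212 217 218 215 214 186 135 139 136 142 140 139 138 137 136 134 134 138 139 136 135 145 162 180 214 213 211 216 213 | [13 26] 217
214 216 216 215 217 217 216 218 216 221 220 218 218 221 219 221 218 221 216 219 219 222 220 220 222 220 215 220 220 | [ 13 154] 220
216 168 169 168 170 172 167 166 167 168 166 162 163 167 164 167 165 169 175 176 175 170 171 168 167 164 169 169 170 | [ 13 112] 169
218 157 163 163 164 161 160 156 158 155 159 159 156 157 152 157 154 157 154 159 156 164 163 164 160 161 159 164 163 | [23 47] 160
220 191 193 192 193 194 188 188 186 184 188 186 181 189 181 185 184 183 187 184 192 194 192 191 189 193 191 194 193 | [19 46] 191
222 215 217 216 213 216 215 208 201 199 201 200 200 198 198 197 197 198 199 200 205 211 213 217 218 218 217 219 215 | [22 50] 213
224 220 221 222 221 220 221 209 201 20
[... 4203 characters left out ...]
 153 151 150 149 149 151 142 108  60 | [23 45] 126
290  78 118 151 150 152 142 119 107 110 106 111 121 128 130 144 153 163 170 171 158 150 150 152 154 151 137  98  53 | [20 45] 120
292  81 121 149 149 149 142 109 108 109 113 116 128 139 147 151 162 167 176 185 184 158 150 152 148 153 139  92  61 | [21 42] 126
294  78 119 150 150 130 112 108 110 116 119 130 137 148 156 167 174 180 186 191 199 190 151 152 150 152 136  84  54 | [18 44] 123
296  81 123 142 124 108 103 111 117 119 130 139 149 158 166 171 182 184 195 201 204 181 146 150 154 148 135  88  53 | [20 43] 123
298  82 108 112 112 108 114 118 126 134 139 149 157 169 175 181 190 182 153 132 126 109 110 108 118 130 130  90  55 | [20 45] 122
```

Relative to the hole mouth (columns 316.5–329.5, rows 231–245) the leg, centred on column 322.8, is true along the shaft. Across it the leg sits about 1.8 mm too far to the left. I correct that and go down to just above the mouth to check again.

```bash
python3 -m inch '[[[-0.005,0,0.02],[0,0,0]],[[-0.01,0,0.05],[0,0,0]],[[-0.015,0,0.09],[0,0,0]],[[-0.02,0,0.13],[0,0,0]],[[-0.02,0,0.17],[0,0,0]],[[-0.02,0,0.2],[0,0,0]],[[-0.02,0,0.22],[0,0,0]],[[-0.02,0,0.23],[0,0,0]],[[-0.02,0,0.23],[0,0,0]],[[-0.02,0,0.23],[0,0,0]]]'
python3 - <<'E'
from h import *
o,im=snap('wrist','w8.png');c=cam('wrist',o)
M=R.from_quat(o['ee_rot']).as_matrix();G=o['position']-M[:,2]*GO
tip=G-.084*ez+.008*ey;print('tip rel hole in x,y,z mm',[round(float((tip-hole)@a)*1e3,1) for a in(ex,ey,ez)])
for n,p in(('tip',tip),('sphere c',tip+.003*ez),('hole top -y',hole+.0112*ez-.0045*ey),('hole top +y',hole+.0112*ez+.0045*ey),('-x',hole+.012*ez-.0045*ex),('+x',hole+.012*ez+.0045*ex)):print(n,proj(c,p).round(1))
u,v=proj(c,hole+.012*ez).astype(int)
cv2.imwrite('pics/crop8.png',cv2.resize(im[v-45:v+55,u-60:u+60,::-1],None,fx=6,fy=6,interpolation=2));print('crop origin',u-60,v-45)
E
```

```text
clock: 26.5
position: [0.5323, -0.1217, 0.1744]
ee_rot: [0.827, 0.519, 0.115, 0.183]
ft_force: [-0.4, -0.7, -0.6]
grip_width: 0.125
grasp_force: 78.9
tip rel hole in x,y,z mm [0.2, -2.0, 16.7]
tip [323.1 246.1]
sphere c [323.1 247.5]
hole top -y [322.9 247.5]
hole top +y [322.8 233.2]
-x [315.4 240.8]
+x [330.3 240.7]
crop origin 262 195
```

View pics/crop8.png

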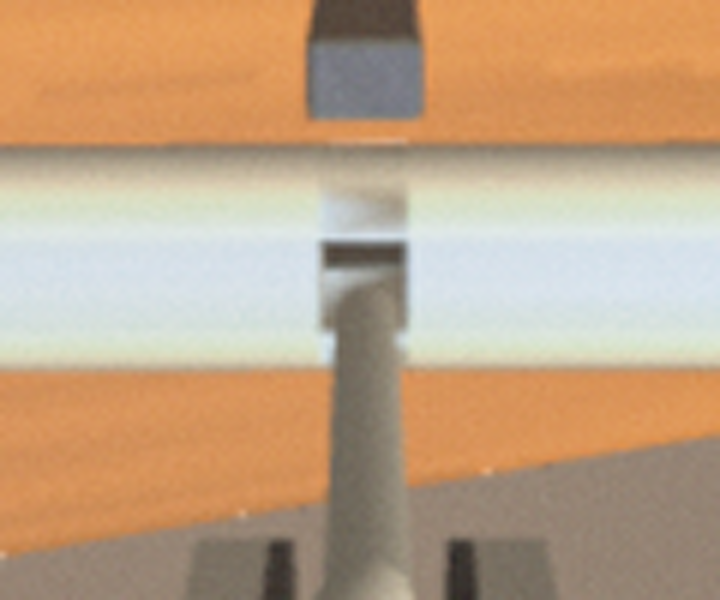

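At the mouth's depth the tip lines up with the mouth: sphere centre row about 242.5, mouth centre row 242.5. It sits about 0.4 mm along the shaft towards the roller. I go in, in stages, watching the force.

```bash
python3 -m inch '[[[0,-0.004,0.02],[0,0,0]],[[0,-0.004,0.05],[0,0,0]],[[0,-0.004,0.08],[0,0,0]],[[0,-0.004,0.11],[0,0,0]],[[0,-0.004,0.15],[0,0,0]],[[0,-0.004,0.19],[0,0,0]],[[0,-0.004,0.23],[0,0,0]],[[0,-0.004,0.27],[0,0,0]],[[0,-0.004,0.3],[0,0,0]],[[0,-0.004,0.3],[0,0,0]]]'
python3 - <<'E'
from h import *
o=manip.get_obs();M=R.from_quat(o['ee_rot']).as_matrix();G=o['position']-M[:,2]*GO
tip=G-.084*ez+.008*ey;print('tip xyz mm',[round(float((tip-hole)@a)*1e3,1) for a in(ex,ey,ez)],'F ex ey ez',[round(float(np.dot(o['ft_force'],a)),1) for a in(ex,ey,ez)])
E
```

```text
clock: 27.55
position: [0.541, -0.126, 0.152]
ee_rot: [0.827, 0.519, 0.115, 0.183]
ft_force: [-0.2, -0.9, -0.3]
grip_width: 0.124
grasp_force: 78.9
tip xyz mm [-0.5, -2.1, -7.7] F ex ey ez [0.1, -0.9, -0.4]
```

The leg is in the hole with no contact force. I push on.

```bash
cat > st.py <<'E'
from h import *
o=manip.get_obs();M=R.from_quat(o['ee_rot']).as_matrix();G=o['position']-M[:,2]*GO
tip=G-.084*ez+.008*ey;print('tip xyz mm',[round(float((tip-hole)@a)*1e3,1) for a in(ex,ey,ez)],'F ex ey ez',[round(float(np.dot(o['ft_force'],a)),1) for a in(ex,ey,ez)],o['clock'],o['grip_width'])
E
python3 -m inch '[[[0,0,0.02],[0,0,0]],[[0,0,0.04],[0,0,0]],[[0,0,0.06],[0,0,0]],[[0,0,0.08],[0,0,0]],[[0,0,0.1],[0,0,0]],[[0,0,0.12],[0,0,0]],[[0,0,0.14],[0,0,0]],[[0,0,0.16],[0,0,0]],[[0,0,0.18],[0,0,0]],[[0,0,0.2],[0,0,0]]]' >/dev/null; python3 st.py
python3 -m inch '[[[0,0,0.02],[0,0,0]],[[0,0,0.04],[0,0,0]],[[0,0,0.06],[0,0,0]],[[0,0,0.08],[0,0,0]],[[0,0,0.1],[0,0,0]],[[0,0,0.11],[0,0,0]],[[0,0,0.12],[0,0,0]],[[0,0,0.13],[0,0,0]],[[0,0,0.14],[0,0,0]],[[0,0,0.14],[0,0,0]]]' >/dev/null; python3 st.py
```

```text
tip xyz mm [-0.3, -2.1, -23.5] F ex ey ez [-0.0, -0.4, -1.4] 28.55 0.12518144533440756
tip xyz mm [-0.4, -2.2, -34.7] F ex ey ez [0.2, -1.9, -1.6] 29.55 0.1241993592991253
```

```bash
python3 -m inch '[[[0,0,0.02],[0,0,0]],[[0,0,0.04],[0,0,0]],[[0,0,0.06],[0,0,0]],[[0,0,0.08],[0,0,0]],[[0,0,0.09],[0,0,0]],[[0,0,0.095],[0,0,0]],[[0,0,0.095],[0,0,0]],[[0,0,0.095],[0,0,0]],[[0,0,0.095],[0,0,0]],[[0,0,0.095],[0,0,0]]]' >/dev/null; python3 st.py
python3 - <<'E'
from h import *
o,im=snap('wrist','w9.png');c=cam('wrist',o)
G=o['position']-R.from_quat(o['ee_rot']).as_matrix()[:,2]*GO
m=cv2.inRange(cv2.cvtColor(im,cv2.COLOR_RGB2HSV),(4,120,20),(14,255,200))
for t in(-.1,0,.1):
    print(t,proj(c,ball(t)).round(1))
u,v=proj(c,ball(0)).astype(int);k=np.zeros_like(m);s=np.s_[v-40:v+40,u-35:u+35];k[s]=m[s]
n,l,st,ce=cv2.connectedComponentsWithStats(k);i=1+st[1:,4].argmax();print(ce[i],st[i])
o,im=snap('scene','s9.png');c=cam('scene');print('coil',proj(c,G),'ball',proj(c,ball(0)))
E
```

```text
tip xyz mm [-0.1, -2.0, -42.0] F ex ey ez [0.4, -0.8, 6.6] 30.55 0.12340054310953863
-0.1 [602.7 303.1]
0 [599.9 318.1]
0.1 [596.1 332. ]
[597.90128388 328.45363766] [ 564  297   70   61 3505]
coil [302.51940469 234.04675535] ball [267.90566773 230.24709166]
```

```bash
python3 -m inch '[[[0,0,0],[0,0,0]],[[0,0,0],[0,0,0]],[[0,0,0],[0,0,0]],[[0,0,0],[0,0,0]],[[0,0,-0.06],[0,0,0]],[[0,0,-0.2],[0,0,0]],[[0,0,-0.4],[0,0,0]],[[0,0,-0.65],[0,0,0]],[[0,0,-0.9],[0,0,0]],[[0,0,-1],[0,0,0]]]' 0.4 >/dev/null; python3 st.py
python3 - <<'E'
from h import *
o,im=snap('wrist','w10.png');c=cam('wrist',o)
C=hole+.042*ez-.010*ey
print('pred coil c',proj(c,C).round(1),'faces',proj(c,C-.006*ex+.011*ez).round(1),proj(c,C+.006*ex+.011*ez).round(1),'coil z+11',proj(c,C+.011*ez).round(1),'z+5mm',proj(c,C+.005*ez).round(1),'ball',proj(c,ball(0)).round(1),proj(c,ball(.1)).round(1))
m=cv2.inRange(cv2.cvtColor(im,cv2.COLOR_RGB2HSV),(4,120,20),(14,255,200))
u,v=proj(c,ball(0)).astype(int);k=np.zeros_like(m);s=np.s_[v-30:v+30,u-30:u+30];k[s]=m[s]
n,l,st,ce=cv2.connectedComponentsWithStats(k);i=1+st[1:,4].argmax();print('ball obs',ce[i])
h=cv2.cvtColor(im,cv2.COLOR_RGB2HSV);u,v=proj(c,C).astype(int)
for r in range(v-44,v+44,3):print(r,' '.join('%3d'%x for x in h[r,u-20:u+21:2,2]))
print(u-20)
E
```

```text
tip xyz mm [0.7, -1.6, 39.7] F ex ey ez [0.6, -0.1, 0.7] 31.65 0.40364752179020963
pred coil c [321.6 261. ] faces [310.8 267.2] [332.2 267.1] coil z+11 [321.5 267.2] z+5mm [321.5 263.7] ball [492.6 250.4] [491.2 259.6]
ball obs [491.27687296 257.30944625]
216 187 189 188 188 188 187 189 184 185 180 180 183 185 182 191 192 192 191 187 191 191
219 220 219 217 218 221 218 218 199 197 192 188 190 190 193 221 217 220 219 215 219 219
222 221 224 222 223 226 223 223 220 209 196 185 175 168 172 223 224 222 223 224 224 225
225 230 230 229 230 231 231 230 224 213 200 203 202 197 205 231 230 231 232 232 233 228
228 229 229 228 230 230 230 233 128  91 118 140 166 183 128 232 230 229 232 231 232 232
231 233 234 231 234 233 234 236 140 112 135 162 180 181 118 237 234 233 235 235 233 234
234 233 232 232 233 231 232 234 154 126 150 177 189 133 139 233 235 234 234 234 235 237
237 225 225 226 223 225 225 219 120 138 168 187 177 131 145 226 227 224 224 225 226 227
240 222 226 224 223 226 226 148 122 155 175 190 162 153 165 224 224 225 224 226 224 224
243 224 224 224 226 226 212 120 144 168 184 188 195
[... 1100 characters left out ...]
 221 225 200 165 225 223 224 211 155 151 150 148 152 151 150 148 148 148 147 148
285 166 183 174 157 147 205 218 225 179 148 147 151 149 147 151 152 150 149 147 144 146
288 151 150 151 151 148 148 149 150 147 149 149 152 147 151 146 150 148 152 149 151 147
291 153 147 146 149 148 148 152 151 149 148 151 151 147 148 145 150 148 150 150 147 149
294 150 151 150 148 148 149 152 149 151 149 150 152 151 148 149 149 148 150 150 147 148
297 150 148 146 148 152 147 149 146 149 146 147 150 147 148 148 152 150 147 150 146 149
300 150 146 147 147 151 150 149 147 149 151 147 150 152 145 149 148 149 146 150 150 148
303 145 145 148 148 148 148 148 150 145 149 149 145 147 147 146 148 145 146 147 148 149
301
```

The clip stays in after release, leaning slightly downhill within the hole's play. Its coil sits a little higher or further right than predicted. I press on the coil with shut fingers, which both measures and ensures the depth.

```bash
python3 -m inch '[[[0,0,0],[0,0,0]],[[0,-0.02,0.05],[0,0,0]],[[0,-0.04,0.12],[0,0,0]],[[0,-0.06,0.2],[0,0,0]],[[0,-0.06,0.29],[0,0,0]],[[0,-0.06,0.38],[0,0,0]],[[0,-0.06,0.45],[0,0,0]],[[0,-0.06,0.5],[0,0,0]],[[0,-0.06,0.54],[0,0,0]],[[0,-0.06,0.56],[0,0,0]]]' 0 20 >/dev/null; python3 st.py
python3 -m inch '[[[0,0,0.005],[0,0,0]],[[0,0,0.01],[0,0,0]],[[0,0,0.015],[0,0,0]],[[0,0,0.02],[0,0,0]],[[0,0,0.025],[0,0,0]],[[0,0,0.03],[0,0,0]],[[0,0,0.035],[0,0,0]],[[0,0,0.04],[0,0,0]],[[0,0,0.045],[0,0,0]],[[0,0,0.05],[0,0,0]]]' >/dev/null; python3 st.py
```

```text
tip xyz mm [-5.1, -2.0, -7.2] F ex ey ez [-0.2, 0.6, 0.0] 32.7 4.212679952670326e-05
tip xyz mm [-5.1, -2.0, -11.0] F ex ey ez [0.6, 0.5, -0.7] 33.7 0.00015374813195614346
```

```bash
python3 -m inch '[[[0,0,0.005],[0,0,0]],[[0,0,0.01],[0,0,0]],[[0,0,0.015],[0,0,0]],[[0,0,0.02],[0,0,0]],[[0,0,0.025],[0,0,0]],[[0,0,0.03],[0,0,0]],[[0,0,0.03],[0,0,0]],[[0,0,0.03],[0,0,0]],[[0,0,0.03],[0,0,0]],[[0,0,0.03],[0,0,0]]]' >/dev/null; python3 st.py
python3 - <<'E'
from h import *
o,im=snap('wrist','w11.png');c=cam('wrist',o);h=cv2.cvtColor(im,cv2.COLOR_RGB2HSV)
M=R.from_quat(o['ee_rot']).as_matrix();print('TCP px',proj(c,o['position']).round(1))
C=hole+.042*ez-.008*ey-.006*ex;print('coil c',proj(c,C),'+z11',proj(c,C+.011*ez))
u,v=proj(c,C).astype(int)
for r in range(v-60,v+50,4):print(r,' '.join('%3d'%x for x in h[r,u-40:u+41:4,2]))
print(u-40)
E
```

```text
tip xyz mm [-5.0, -2.0, -13.3] F ex ey ez [-0.0, -0.1, 0.2] 34.7 -0.0024231338307689632
TCP px [323.1 307.1]
coil c [320.950607   293.21196614] +z11 [320.79009695 303.74347676]
233 166 165 163 160 163 165 161 164 167 166 164 163 159 157 163 163 167 168 164 165 164
237 206 202 205 204 204 206 206 207 208 204 204 199 202 200 202 205 205 205 207 208 208
241 221 221 220 219 222 224 220 221 221 221 222 208 194 180 168 184 222 221 222 221 222
245 223 223 223 225 225 225 223 224 226 222 225 222 200 184 174 187 227 225 225 226 226
249 226 228 228 226 228 229 229 229 229 229 229 137 136 147 167 161 230 230 231 230 232
253 229 232 232 230 233 233 231 232 233 230 230 175 115 160 180 139 233 231 232 233 232
257 230 229 230 230 230 228 230 230 230 229 231 170 128 168 147 137 231 234 232 232 232
261 224 226 225 224 225 225 224 225 225 226 226 121 139 179 127 155 226 226 227 225 228
265 220 221 222 221 222 222 222 221 223 220 223 112 155 186 141 170 223 223 222 223 224
269 223 222 222 222 224 223 222 222 223 222 208 122 163 188 195 204 223 224 225 222 225
273 193 191 192 198 195 194 193 190 194 208
[... 844 characters left out ...]
 149  80  80  74  79 103 116 117 117  49  50  82 114 112 115  73  71  74  69  93
317 147 142  62  56  58  55 117 115 117 120  46  43  85 113 116 114  49  43  41  41  43
321 148 114  61  54  49  57 115 115 113 121  40  48  75 115 115 115  70  41  46  43  37
325 145  63  59  54  49  49  53 155 255 255  86  97 196 255 255  77  45  45  45  42  39
329  80  56  54  49  51  51  51  48  40 255  88  93 195 172  45  41  41  41  41  43  33
333  53  51  51  67  64  87  70  47  51 107  89  94 195  40  43  46  52  62  73  73  38
337  50  51  52  57  72  57  45  51  47  49  93  93  77  43  33  40  41  64  67  43  35
341  45  45  51  45  49  43  47  46  39  58  94  92  82  43  45  41  34  29  42  33  33
280
```

```bash
python3 -m inch '[[[0,0,0.005],[0,0,0]],[[0,0,0.01],[0,0,0]],[[0,0,0.015],[0,0,0]],[[0,0,0.02],[0,0,0]],[[0,0,0.025],[0,0,0]],[[0,0,0.025],[0,0,0]],[[0,0,0.025],[0,0,0]],[[0,0,0.025],[0,0,0]],[[0,0,0.025],[0,0,0]],[[0,0,0.025],[0,0,0]]]' >/dev/null; python3 st.py
```

```text
tip xyz mm [-4.5, -2.1, -15.0] F ex ey ez [0.3, -1.3, 7.4] 35.75 0.0018070000416622674
```

Contact comes at 50.5 mm above the axis with 7 N, so the coil is home, about 2 mm deeper than nominal. I retreat, check the lever and hand in.

```bash
for i in 1 2; do python3 -m inch '[[[0,0,-0.04],[0,0,0]],[[0,0,-0.12],[0,0,0]],[[0,0,-0.25],[0,0,0]],[[0,0,-0.4],[0,0,0]],[[0,0,-0.55],[0,0,0]],[[0,0,-0.7],[0,0,0]],[[0,0,-0.85],[0,0,0]],[[0,0,-0.95],[0,0,0]],[[0,0,-1],[0,0,0]],[[0,0,-1],[0,0,0]]]' >/dev/null; done; python3 st.py
python3 - <<'E'
from h import *
o,im=snap('wrist','w12.png');c=cam('wrist',o);h=cv2.cvtColor(im,cv2.COLOR_RGB2HSV)
print('ball',proj(c,ball(0)).round(1),proj(c,ball(.1)).round(1))
m=cv2.inRange(h,(4,120,20),(14,255,200));u,v=proj(c,ball(0)).astype(int);k=np.zeros_like(m);s=np.s_[v-25:v+25,u-25:u+25];k[s]=m[s]
n,l,st,ce=cv2.connectedComponentsWithStats(k);i=1+st[1:,4].argmax();print('obs',ce[i])
C=hole+.042*ez-.008*ey;u,v=proj(c,C).astype(int);print('coil pred',u,v,'lean -6',proj(c,C-.006*ex).round(1))
for r in range(v-24,v+26,2):print(r,' '.join('%3d'%x for x in h[r,u-20:u+21:2,2]))
print(u-20)
E
```

```text
tip xyz mm [-4.8, -1.9, 145.1] F ex ey ez [-0.1, 0.0, 0.6] 37.75 0.0008063276408796126
ball [443.1 213.2] [442.4 219.6]
obs [441.89013035 218.16573557]
coil pred 328 219 lean -6 [321.6 219.7]
195 223 222 223 224 223 224 223 224 209 204 205 205 211 224 224 223 224 221 223 223 223
197 230 231 231 231 228 230 230 228 216 202 190 181 194 230 233 230 229 230 230 230 229
199 234 233 235 235 236 232 234 234 231 212 198 195 205 236 232 236 235 235 235 235 236
201 235 236 234 233 233 234 233 226 143 148 158 164 173 237 236 235 235 235 236 236 236
203 237 237 238 238 239 237 239 229  95 128 171 200 148 241 237 239 238 239 238 240 240
205 239 239 239 241 241 241 241 233 107 147 183 183 142 242 240 240 241 241 241 239 241
207 238 237 238 239 239 239 239 235 128 162 194 167 151 239 239 239 237 239 240 238 239
209 230 231 232 230 231 230 232 196 135 180 197 139 157 234 231 231 231 231 233 230 232
211 233 232 234 233 232 235 235 135 156 187 203 212 216 235 233 232 233 233 234 234 233
213 230 232 229 230 231 232 179 161 205 218 195 196 210 232 230 232 230 230 231 228 228
215 212 213 214 214 202 157 
[... 595 characters left out ...]
 223 209 208 235 236 169 231 240 229 222 224 224 225 223 223 223 222 224 223 223
231 224 222 206 216 238 235 162 231 240 228 223 224 223 224 224 223 223 223 223 225 223
233 223 221 207 217 232 232 179 232 235 233 222 224 224 222 224 224 222 223 224 227 225
235 224 225 207 215 232 224 187 235 232 214 222 220 224 223 224 222 223 224 225 225 229
237 223 223 206 194 228 226 163 224 232 213 221 223 223 225 226 227 226 227 226 227 225
239 219 218 222 211 210 196 202 217 227 200 223 221 219 210 210 227 197 171 181 176 166
241 222 221 219 221 213 210 210 226 191 166 174 184 165 155 157 164 158 160 161 157 158
243 202 171 162 182 168 158 157 163 157 157 157 161 158 157 159 161 158 154 159 160 156
308
```

```bash
python3 -c "
from workcell import manip
print(manip.hand_in())"
```

```text
the job is handed in; nothing more can be done
None
```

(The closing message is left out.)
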